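Shut the ingredient bin and lock its hasp with the pin

TASK

Shut the lid of the grey ingredient bin all the way, then take the steel locking pin from the white rack and push it down through the eye of the bin's hasp until its collar sits flush on the hasp. Let go of it there, and leave the thermometer and everything else on the table where they are.

Things in the scene. Friction and masses are not known exactly. Their poses are not given: they have to be found in the camera images.
- bin: Grey plastic bin, fixed, 190 (x) by 240 (y) by 110 mm high, with a white lid. Origin: centre of its underside; x points from the hasp (front) to the hinge (far side), z up. A steel bracket (56 mm wide, 6 mm thick) juts 50 mm from the front, its 15 mm hole at x = -0.120, y = 0, upper face 109 mm above the table; with the lid shut the eye of the lid's tongue lies right over this hole.
- lid (a joint): Angle of the bin's lid (rad): 0 is fully shut, positive is open; it starts partly open. The hinge is stiff: the lid stays where it is left, and a few newtons pressing down near its front close it.
- lid_hinge (a point): Middle of the lid's hinge line, on the far (+x) top rim of the bin, 110 mm above the table. The lid is a flat board reaching 190 mm from this line towards the bin's front, 246 mm wide, 8 mm thick (when shut, 110 to 118 mm above the table).
- hasp_eye (a point): Centre of the hasp's eye: a 15 mm round hole in the steel tongue (6 mm thick, 56 mm wide) that juts 50 mm out from the lid's front edge. The point lies on the tongue's upper face, 215 mm from the hinge line, and moves with the lid. With the lid shut it is 116 mm above the table, right above the bracket's hole.
- pin: Steel locking pin, about 70 g, upright in either of the rack's two holes. Origin: centre of the underside of its collar; z up along the pin. Below: round shank 10 mm in diameter, 48 mm long, the last 10 mm tapering to a 3 mm tip. Above: collar 24 mm in diameter, 4 mm high, then a round grip 20 mm in diameter from 4 to 46 mm.
- rack: White plastic block, fixed, 60 (x) by 150 (y) by 55 mm high; origin: centre of its underside. Two 17 mm holes through it at y = +0.045 and y = -0.045; the collars of pin and thermometer rest on its top, 55 mm above the table.
- thermometer: Bystander: probe thermometer standing in the rack's other hole, with a round flat dial 42 mm in diameter, 20 to 30 mm above the rack's top. Origin: centre of the underside of its 28 mm collar, on the rack's top. Leave it.
- bowl: Bystander: steel bowl, 160 mm in diameter, 65 mm high. Origin: centre of its underside.
- saucers: Bystander: stack of white saucers, 130 mm in diameter, 53 mm high. Origin: centre of its underside.
- jar: Bystander: glass jar, 72 mm in diameter, 110 mm high. Origin: centre of its underside.
- shaker: Bystander: white plastic jar, 56 mm in diameter, 130 mm high. Origin: centre of its underside.

How it is judged (in metres and radians):
On the way, in this order (a step that is already met when the one before it is completed fails the run):
1. the lid is fully shut (value of joint lid below 0.04 rad), for 0.2 s.
2. the pin is down through the eye of the shut hasp, its collar on the tongue (value of joint lid below 0.04 rad and horizontal distance between pin and hasp_eye below 0.005 m and z of pin in the frame of hasp_eye between -0.004 and 0.004 m and angle between pin's own z axis and vertical below 0.1 rad), for 0.2 s.
At the end, for the whole second after the job is handed in: The lid is shut (joint below 0.04 rad); the pin stands in the eye, its axis within 5 mm of the eye's centre, the underside of its collar within 4 mm of the tongue's upper face, tilted less than 0.1 rad, at rest and released (all of step 2 and linear speed of pin below 0.02 m/s and contact force between pin and the fingers below 0.05 N); the robot touches nothing.
It fails at once if the thermometer is moved more than 40 mm (distance of thermometer from where it was at the start of the episode above 0.04 m).
It fails at once if another bystander is moved more than 40 mm (distance of any of bowl, saucers, jar, shaker from where it was at the start of the episode above 0.04 m).
It also fails if it takes over 54 s, if anything falls off the work surface, if the arm or the gripper's body presses on something with over 40 N, if the wrist force passes 120 N, or if a joint passes its speed limit or range.

ROBOT

A 6-joint arm with a two-finger parallel gripper is mounted at the origin on the work surface. World frame = base frame: x ahead of the robot, y to its left, z up, the work surface at z = 0. Lengths are in mm, angles in rad, forces in N, time in s.
With the tool pointing down it reaches from about 275 to 750 mm from the base axis. Payload 10.2 kg.
Tool frame: the origin (TCP) lies between the finger pads; the fingertips stand 8 mm ahead of it and the grasp point (between the pads) lies 11 mm behind it; z points along the fingers, y is the line along which they close (so a half turn about z gives the same grasp; the last joint's range is limited). The gripper opens to 85 mm and grips with 20 to 120 N. Pads are 22 mm wide; open, the fingers measure 114 mm over their backs; the gripper's body (76 mm by 85 mm) begins 54 mm behind the grasp point. The pads swing forward as they close: fully open they stand 13 mm farther back than shut.
Start: joints at [-1.47, 0.313, 1.498, -0, 1.331, -0.223], TCP at [167.027, -497.728, 239.294] pointing down, gripper open.
Joint ranges: [-2.94, 2.94], [-0.97, 2.17], [0.19, 2.56], [-1.23, 4.37], [0.02, 3.11], [-2.88, 2.88]. Speed limits (rad/s): [2.39, 2.39, 3.01, 3.14, 3.14, 3.14].

INTERFACE

Orientations are given as a unit quaternion [w, x, y, z].
In Python, from rig import * gives the robot as it stands.
- The arm moves only by the shell command python3 -m handwheel 'ROWS' [FORCE]. ROWS is JSON, a list that holds one entry, the list of rows, each a list of 7 numbers: the shift along the world's x, y, z in mm, then the turn, a rotation vector about the world's x, y, z in degrees, then the opening, from -1 (shut) to 1 (fully open). A call has 1 to 8 rows; each row shifts and turns the commanded pose from where the row before left it; what a row does not reach is not made up. A row lasts 1/8 s, in which the tool goes at most 62.5 mm and 10.7 degrees, less where a joint would pass 70% of its speed; a pose out of reach is approached as far as the arm can. A call is refused whole if a number of a shift passes 62.5 or a number of a turn 10.7, either way. A call with a gripper value outside its range is refused whole. The fingers move at their own pace and stop on an object; FORCE is the grip in N (left out, the last holds). Time passes only in rows, so rows that do not move let the fingers close. It gives the time, the measured TCP pose, the force, the opening and the grip force at its end, in the units of the state.
- sense(): the state, without advancing time (a new reading comes with each control period).
- capture(name): name is "scene" or "top" or "wrist"; returns a dict with "image" (400x640x3 uint8, red, green, blue), "fx", "fy", "cx", "cy" (pixels), "dist_coeffs" ([k1, k2, p1, p2, k3] as OpenCV has them; the pictures are not rectified), "rvec" (rotation vector, rad) and "tvec" (3), from world to camera coordinates, as OpenCV has them; the wrist camera has in their place "hand_eye" (4x4, takes a point from camera to tool coordinates, whose origin is the TCP and whose axes are the flange's). Camera axes: x right, y down, z forward; pixel columns grow to the right and rows downward; lengths in mm; the calibration is good to about 2 mm. A picture is of the moment at which its call begins: read the wrist's pose just before it. There is no depth.
- finish_job(): hands the job in; it is judged then, once.
The state is a dict: "time_s": time; "joints": joint angles; "dq": joint speeds; "tau": joint torques, N m; "eef_pos": TCP position; "ee_rot": TCP orientation; "force": force on the tool from outside, world axes, zero at the start; "wrist_torque": the same for the moment, N m; "grip_width": opening from 0.0 (shut) to 1.0 (fully open); "grip_force": force on a finger pad.
Only numpy, scipy, OpenCV 4.12 (cv2) and the standard library are available. Lean on these libraries where they do the work, as an engineer would, in place of code of your own. Each camera call takes 0.05 s, during which the arm holds its last target. There are 200 camera calls.

## Working session

There is one attempt and no reset: what is moved stays moved. The work goes in short steps, Python scripts to look and compute and a shell command to move; the robot and the scene stay as the last step left them, time stands still between calls to the robot, and variables do not carry over. Pictures are saved under pics/ and viewed, at most 10 in all, crops included, and the job is handed in when it is done.

```bash
ls; mkdir -p pics
python3 - <<'E'
from rig import *
import cv2,pickle
d={}
for n in ("scene","top"):
    c=capture(n); d[n]=c; cv2.imwrite(f"pics/{n}0.png",c["image"][:,:,::-1])
    print(n,{k:v for k,v in c.items() if k!="image"})
pickle.dump(d,open("c0.pkl","wb"))
print(sense())
E
```

```text
pics
scene {'fx': 381.56238714659634, 'fy': 381.56238714659634, 'cx': 318.24211198469646, 'cy': 205.09581491666847, 'dist_coeffs': array([0.01874219, 0.        , 0.        , 0.        , 0.        ]), 'rvec': array([ 1.68776588,  1.86461318, -0.77219679]), 'tvec': array([  13.79820752, -328.43729296, 1419.87238185])}
top {'fx': 477.85394022253166, 'fy': 477.85394022253166, 'cx': 333.05922819412353, 'cy': 195.76584818591215, 'dist_coeffs': array([-0.14130247,  0.        ,  0.        ,  0.        ,  0.        ]), 'rvec': array([ 2.13900656, -2.10305674,  0.22147987]), 'tvec': array([  25.52077307,  564.82915045, 1207.70596085])}
{'time_s': 0.1, 'joints': array([-1.47040840e+00,  3.13411129e-01,  1.49835513e+00, -2.33902338e-05,
        1.33102643e+00, -2.23371796e-01]), 'dq': array([ 0.00142815,  0.00208342, -0.00224961,  0.0012924 ,  0.00029377,
        0.00215529]), 'tau': array([ 2.60773013e-03, -4.12895072e+01, -2.60140657e+01, -9.29901626e-05,
        3.07571383e-03, -1.09756428e-06]), 'eef_pos': array([ 166.99378838, -497.49503452,  238.78581666]), 'ee_rot': array([-5.99578111e-04,  9.86925416e-01,  1.61176494e-01,  2.55353669e-05]), 'force': array([ 1.41554599, -0.48573463, -0.47542385]), 'wrist_torque': array([ 0.01096764, -0.02516502, -0.04218044]), 'grip_force': 0.0, 'grip_width': 1.0000312785492063}
```

View pics/top0.png

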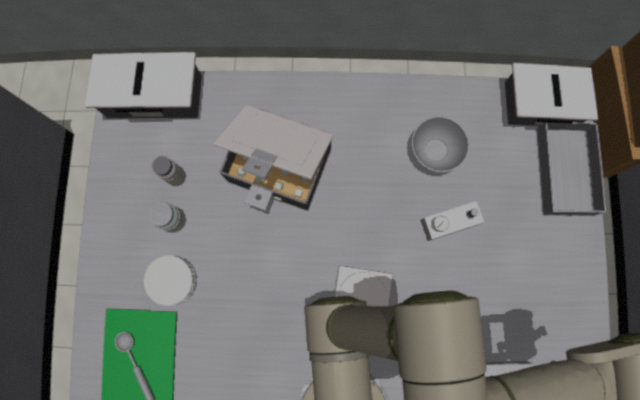

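View pics/scene0.png

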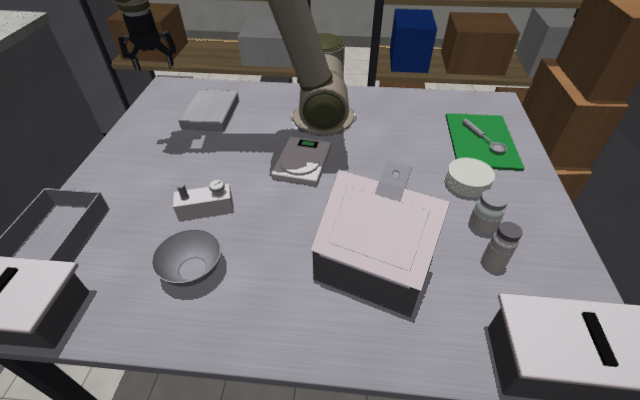

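The top view shows the bin with its open lid at about (270,155): tongue eye near (257,166), bracket hole near (258,198). The rack is at (454,220), with the thermometer at (440,224) and the pin at (474,213). The scene view agrees, with the hasp at (395,175) and the pin at (183,192).

```bash
cat > h.py <<'E'
import numpy as np,cv2
def Rt(c): return cv2.Rodrigues(np.array(c["rvec"]))[0],np.array(c["tvec"])
def K(c): return np.array([[c["fx"],0,c["cx"]],[0,c["fy"],c["cy"]],[0,0,1.]])
def ray(c,uv):
    p=cv2.undistortPoints(np.array([[uv]],float),K(c),c["dist_coeffs"])[0,0]
    if "rvec" in c: R,t=Rt(c)
    else: R,t=c["R"],c["t"]
    return -R.T@t, R.T@np.array([p[0],p[1],1])
def plane(c,uv,z):
    o,d=ray(c,uv); return o+d*(z-o[2])/d[2]
def proj(c,P):
    R,t=(Rt(c) if "rvec" in c else (c["R"],c["t"]))
    return cv2.projectPoints(np.array(P,float).reshape(-1,3),cv2.Rodrigues(R)[0],t,K(c),c["dist_coeffs"])[0][:,0]
def wristcam(c,s):
    from scipy.spatial.transform import Rotation as Ro
    w,x,y,z=s["ee_rot"]; T=np.eye(4); T[:3,:3]=Ro.from_quat([x,y,z,w]).as_matrix(); T[:3,3]=s["eef_pos"]
    M=np.linalg.inv(T@np.array(c["hand_eye"])); c["R"],c["t"]=M[:3,:3],M[:3,3]; return c
E
python3 - <<'E'
import pickle,cv2,numpy as np
from h import *
d=pickle.load(open("c0.pkl","rb")); T=d["top"]; im=T["image"][:,:,::-1]
a=cv2.resize(im[95:220,205:340],None,fx=4,fy=4,interpolation=cv2.INTER_CUBIC)
b=cv2.resize(im[195:245,415:490],None,fx=3.4,fy=3.4,interpolation=cv2.INTER_CUBIC)
o=np.zeros((500,800,3),np.uint8); o[:,:540]=a; o[:b.shape[0],545:545+b.shape[1]]=b
cv2.imwrite("pics/crop.png",o)
hsv=cv2.cvtColor(im,cv2.COLOR_BGR2GRAY)
m=np.zeros_like(hsv); m[190:245,415:490]=(hsv[190:245,415:490]>185)*255
ct=max(cv2.findContours(m,0,2)[0],key=cv2.contourArea)
print(cv2.minAreaRect(ct), [plane(T,p,55).round(1) for p in cv2.boxPoints(cv2.minAreaRect(ct))])
print("bracket hole",plane(T,(258,198),109),"pin",plane(T,(474,213),95))
E
```

```text
Traceback (most recent call last):
ValueError: max() iterable argument is empty
```

View pics/crop.png

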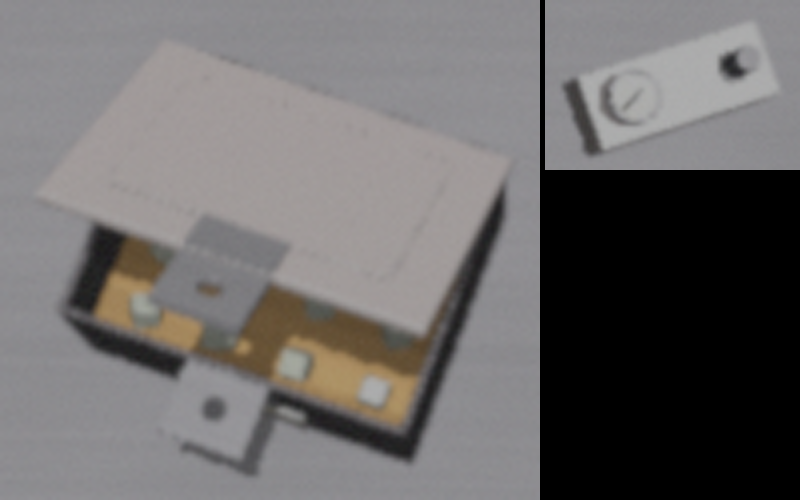

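The crop shows the bracket hole at (258.2,197), the tongue eye at (257,167) and the hinge line from (247,105) to (332.5,134.5). The pin's grip top is at (474.3,212.2) and the thermometer dial at (440.5,224).

Run:
```python
import pickle,cv2,numpy as np
from scipy.optimize import least_squares
from h import *
d=pickle.load(open("c0.pkl","rb")); T=d["top"]
# rack corners in crop px
C=[(545,0)];f=lambda x,y:(415+(x-545)/3.4,195+y/3.4)
rc=[plane(T,f(*p),55) for p in [(578,78),(753,20),(779,93),(600,152)]]; print("rack",np.round(rc,1),np.mean(rc,0))
print("sides",[np.linalg.norm(rc[i]-rc[i-1]).round(1) for i in range(4)])
pin=plane(T,(474.3,212.2),101); th=plane(T,(440.5,224),85); print("pin",pin,"therm",th)
bh=plane(T,(258.2,197),109); h1=plane(T,(247,105),116); h2=plane(T,(332.5,134.5),116)
print("bh",bh,"hinge",h1,h2)
# fit bin yaw from hinge direction and body front corner / corners
rim=[(65,312),(408,432)]; r=[plane(T,(205+x/4,95+y/4),110) for x,y in rim]; print("front rim",np.round(r,1))
for a,b in ((h1,h2),(r[0],r[1])):
    v=b-a; print("yaw from edge",np.degrees(np.arctan2(v[0],-v[1])), np.linalg.norm(v))
def geo(p):
    x,y,yaw,L=p; ex=np.array([np.cos(yaw),np.sin(yaw),0]); ey=np.array([-np.sin(yaw),np.cos(yaw),0]); o=np.array([x,y,0]);z=np.array([0,0,1])
    H=o+95*ex+110*z
    lid=lambda s,t,n: H-s*(np.cos(L)*ex-np.sin(L)*z)+t*ey+n*(np.cos(L)*z+np.sin(L)*ex)
    return [o-120*ex+109*z,lid(215,0,6),lid(190,123,8),lid(190,-123,8),o-95*ex+120*ey+110*z,o-95*ex-120*ey+110*z]
px=np.array([(258.2,197),(257,167)]+[(205+a/4,95+b/4) for a,b in [(40,195),(425,330),(65,312),(408,432)]])
S=least_squares(lambda p:(proj(T,geo(p))-px).ravel(),[bh[0]+115,bh[1]-30,-.3,.6],x_scale=[10,10,.1,.1])
print(S.x,np.round(S.fun.reshape(-1,2),1)); print(np.round(geo(S.x),1))
g0=geo([*S.x[:3],0]);print("shut eye",g0[1], "tcp yaw",np.degrees(S.x[2]))
```

```text
rack [[ 509.1 -208.1   55. ]
 [ 557.5 -349.4   55. ]
 [ 499.5 -368.1   55. ]
 [ 451.6 -224.2   55. ]] [ 504.43173515 -287.44594005   55.        ]
sides [np.float64(59.8), np.float64(149.4), np.float64(60.9), np.float64(151.6)]
pin [ 518.71957581 -328.59738431  101.        ] therm [ 489.23927957 -242.93218135   85.        ]
bh [547.04617077 225.20745063 109.        ] hinge [792.42461906 266.48805482 116.        ] [714.06481167  39.57283461 116.        ]
front rim [[607.9 323.6 110. ]
 [533.7 100.9 110. ]]
yaw from edge -19.051142882652904 240.06410930346033
yaw from edge -18.437563161155033 234.76499452395706
[ 6.61136258e+02  1.84439778e+02 -3.26260250e-01  6.31071825e-01] [[ 0.9 -0.1]
 [ 1.1  0.3]
 [-1.1 -0.3]
 [ 0.9  0.3]
 [-1.8 -0.7]
 [-0.1  0.4]]
[[547.5 222.9 109. ]
 [590.  208.5 241.7]
 [649.7 318.2 228.6]
 [570.9  85.1 228.6]
 [609.6 328.6 110. ]
 [532.7 101.2 110. ]]
shut eye [547.46654991 222.9001155  116.        ] tcp yaw -18.69333532893435
```

```bash
python3 -m handwheel '[[[10,20,30,0,0,10,-1],[30,50,30,0,0,10,-1],[33,50,10,0,0,10,-1],[33,50,0,0,0,10,-1],[33,50,0,0,0,10,-1],[33,50,0,0,0,10,-1],[33,50,0,0,0,10,-1],[33,50,0,0,0,10,-1]]]' 40; python3 -c "
from rig import *
print(sense()['joints'].round(2))"
```

```text
time_s: 1.1
eef_pos: [404.3, -128.2, 307.9]
ee_rot: [0.0, 0.65, 0.76, 0.0]
force: [0.7, -1.0, 0.6]
grip_width: -0.005
grip_force: 0.0
[-0.58  0.04  1.65  0.    1.45 -0.74]
```

```bash
python3 -m handwheel '[[[30,47,0,0,0,10,-1],[30,47,0,0,0,0,-1],[30,47,0,0,0,0,-1],[30,47,0,0,0,0,-1],[30,47,0,0,0,0,-1],[30,47,0,0,0,0,-1],[30,45,-20,0,0,0,-1],[0,0,-20,0,0,0,-1]]]'
```

```text
time_s: 2.1
eef_pos: [614.2, 199.7, 265.0]
ee_rot: [-0.001, 0.583, 0.813, -0.001]
force: [0.7, -1.3, -0.2]
grip_width: -0.001
grip_force: 0.0
```

```bash
python3 -m handwheel '[[[8,-3,-20,0,0,0,-1],[0,0,-17,0,0,0,-1],[-12,4,-19,0,0,0,-1],[-8,3,-15,0,0,0,-1],[-6,2,-16,0,0,0,-1],[-5,2,-17,0,0,0,-1],[-3,1,-12,0,0,0,-1],[0,0,0,0,0,0,-1]]]'
python3 - <<'E'
from rig import *
import cv2
s=sense(); print(s["force"]); cv2.imwrite("pics/scene1.png",capture("scene")["image"][120:320,220:540,::-1])
E
```

```text
time_s: 3.1
eef_pos: [587.4, 205.5, 151.2]
ee_rot: [-0.001, 0.584, 0.812, -0.0]
force: [-0.2, -0.1, 0.2]
grip_width: 0.0
grip_force: 0.0
[-0.24406938 -0.11284218  0.229859  ]
```

View pics/scene1.png

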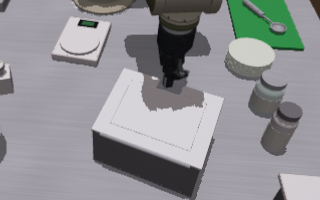

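The scene view shows the lid mostly lowered, with the fingers at its front edge near (175,75) in the crop. I'll keep pressing slowly.

```bash
python3 -m handwheel '[[[-2,1,-10,0,0,0,-1],[-1,0,-8,0,0,0,-1],[0,0,-5,0,0,0,-1],[0,0,-3,0,0,0,-1],[0,0,-1,0,0,0,-1],[0,0,-1,0,0,0,-1]]]';  python3 -m handwheel '[[[0,0,-1,0,0,0,-1],[0,0,-1,0,0,0,-1]]]'
```

```text
time_s: 3.9
eef_pos: [584.5, 207.1, 125.8]
ee_rot: [0.0, 0.584, 0.812, 0.0]
force: [-9.4, -1.4, 19.6]
grip_width: -0.001
grip_force: 9.9
time_s: 4.15
eef_pos: [584.5, 207.1, 125.7]
ee_rot: [0.001, 0.584, 0.812, 0.0]
force: [-15.3, -2.6, 32.0]
grip_width: -0.003
grip_force: 16.1
```

The lid is hard shut, with the fingertips at 117.7 mm and 32 N of reaction. Next I'll lift off and measure the hasp eye with the wrist and top cameras.

```bash
python3 -m handwheel '[[[0,0,5,0,0,0,-1],[0,0,20,0,0,0,-1],[0,0,40,0,0,0,-1],[-10,0,50,0,0,0,1],[-20,-20,30,0,0,0,1],[0,-40,0,0,0,0,1],[0,-10,0,0,0,0,1],[0,0,0,0,0,0,1]]]';  python3 - <<'E'
from rig import *
import cv2,numpy as np,pickle
from h import *
s=sense(); w=wristcam(capture("wrist"),s); t=capture("top")
pickle.dump((w,t),open("c1.pkl","wb"))
print(w["hand_eye"].round(3), proj(w,[[547,224,116]]),proj(t,[[547,224,116]]))
b=cv2.resize(t["image"][120:240,200:340],None,fx=2.5,fy=2.5,interpolation=cv2.INTER_CUBIC)
o=np.zeros((400,800,3),np.uint8); o[:,:440]=w["image"][:,100:540]; o[:300,445:795]=b
cv2.imwrite("pics/w1.png",o[:,:,::-1])
E
```

```text
time_s: 5.15
eef_pos: [554.7, 136.7, 266.5]
ee_rot: [-0.0, 0.584, 0.812, -0.0]
force: [-0.3, -0.3, -1.1]
grip_width: 0.994
grip_force: 0.0
[[  -0.      -0.953   -0.304   78.343]
 [   1.      -0.       0.       0.639]
 [  -0.      -0.304    0.953 -135.68 ]
 [   0.       0.       0.       1.   ]] [[338.18367137  96.02672405]] [[258.28072944 196.48552122]]
```

View pics/w1.png

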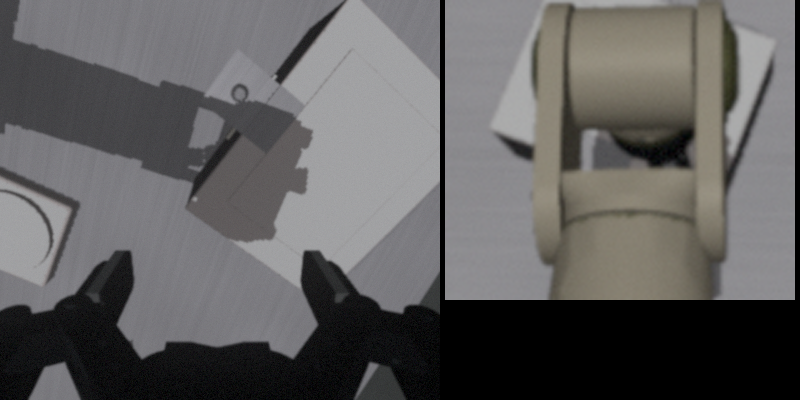

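The wrist view shows the eye at about (339,93) in full-image pixels, so the lid is shut. I'll refine that by detection.

Run:
```python
import cv2,numpy as np,pickle
from h import *
w,t=pickle.load(open("c1.pkl","rb"))
g=cv2.cvtColor(w["image"],cv2.COLOR_RGB2GRAY)[78:108,324:356]
G=cv2.resize(g,None,fx=20,fy=20,interpolation=cv2.INTER_CUBIC)
cv2.imwrite("pics/eye.png",G)
for th in (60,75,90,105):
    for c in cv2.findContours((G<th).astype(np.uint8),0,2)[0]:
        if len(c)>20 and cv2.contourArea(c)>8000:
            e=cv2.fitEllipse(c); u=(324-.5+(e[0][0]+.5)/20,78-.5+(e[0][1]+.5)/20); print(th,u,np.array(e[1])/20,plane(w,u,116).round(1))
R=[np.array([np.cos(a)*7.5+547,np.sin(a)*7.5+224,116]) for a in np.arange(0,6.28,.1)]
print(cv2.fitEllipse(proj(w,R).astype(np.float32)))
```

```text
75 (339.9923843383789, 104.63605346679688) [ 5.66586037 26.7007782 ] [551.2 217.3 116. ]
75 (341.2478973388672, 90.27526397705078) [ 8.77891541 12.05310745] [548.  229.7 116. ]
90 (339.31383209228517, 95.289697265625) [18.99779205 27.44814758] [547.8 224.9 116. ]
105 (339.30575103759764, 94.95713806152344) [21.24692688 26.34244385] [547.7 225.2 116. ]
((338.1836242675781, 95.96260070800781), (16.11972999572754, 16.99815559387207), 10.668574333190918)
```

View pics/eye.png

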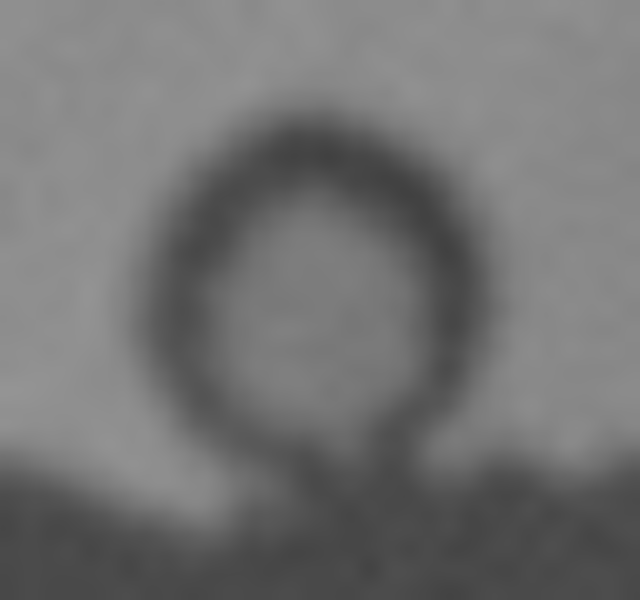

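```bash
python3 -m handwheel '[[[-2,-30,0,0,0,0,1],[-2,-48,0,0,0,0,1],[-2,-48,0,0,0,0,1],[-2,-48,0,0,0,0,1],[-2,-48,0,0,0,0,1],[-2,-48,0,0,0,0,1],[-2,-48,0,0,0,0,1],[-2,-48,0,0,0,0,1]]]';python3 -m handwheel '[[[-2,-48,0,0,0,0,1],[-2,-48,0,0,0,0,1],[-2,-42,0,0,0,0,1],[0,0,0,0,0,0,1],[0,0,0,0,0,0,1]]]';  python3 - <<'E'
from rig import *
import cv2,numpy as np,pickle
from h import *
w0,_=pickle.load(open("c1.pkl","rb")); print("eye wrist",plane(w0,(339.4,91.8),116).round(1))
s=sense(); w=wristcam(capture("wrist"),s); t=capture("top"); c=capture("scene")
pickle.dump((w,t,c),open("c2.pkl","wb"))
p=(519,-329)
print("pin proj wrist base,top",proj(w,[[*p,55],[*p,101]]), "therm",proj(w,[[489,-243,85]]))
print("eye in top,scene",proj(t,[[547.5,225,116]]),proj(c,[[547.5,225,116]]))
o=np.zeros((600,800,3),np.uint8); o[:400,:640]=w["image"]
a=cv2.resize(t["image"][177:217,238:278],None,fx=5,fy=5,interpolation=cv2.INTER_CUBIC)
u,v=proj(c,[[547.5,225,116]])[0].round().astype(int)
b=cv2.resize(c["image"][v-20:v+20,u-20:u+20],None,fx=5,fy=5,interpolation=cv2.INTER_CUBIC)
o[400:,:200]=a;o[400:,205:405]=b; print("scene crop origin",u-20,v-20)
cv2.imwrite("pics/w2.png",o[:,:,::-1])
E
```

```text
time_s: 6.25
eef_pos: [539.0, -229.7, 266.6]
ee_rot: [-0.0, 0.583, 0.812, 0.0]
force: [0.2, -0.3, 0.0]
grip_width: 1.001
grip_force: 0.0
time_s: 6.88
eef_pos: [533.3, -366.0, 266.5]
ee_rot: [-0.0, 0.583, 0.812, 0.0]
force: [0.1, 0.6, 0.7]
grip_width: 1.001
grip_force: 0.0
eye wrist [546.8 227.9 116. ]
pin proj wrist base,top [[314.84075656 138.29692257]
 [314.54960727 143.35575401]] therm [[313.44970452  48.53236268]]
eye in top,scene [[257.89564345 196.28400384]] [[392.01791675 202.19844327]]
scene crop origin 372 182
```

View pics/w2.png

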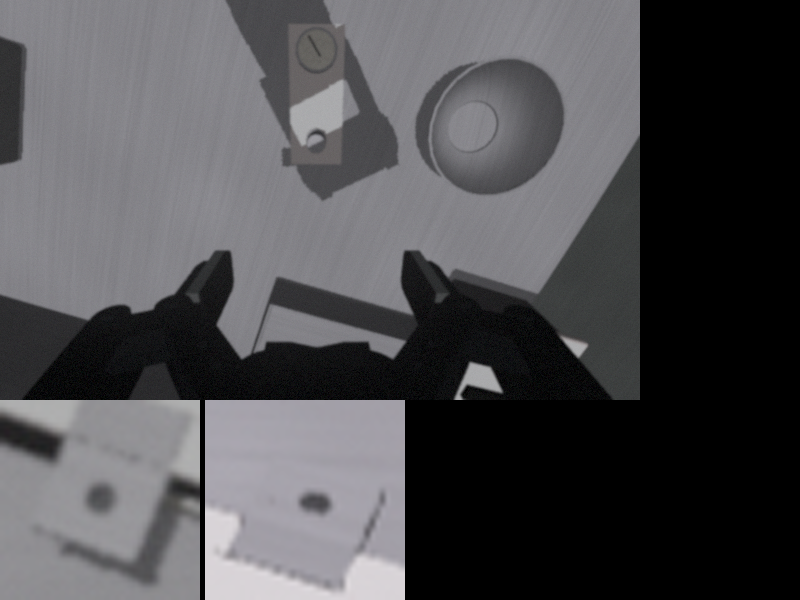

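The wrist view shows the pin at about (316,138) and the thermometer dial at (316,50). The bottom crops show the eye at (100,497), the top camera, and (315,503), the scene camera. I'll compute all three estimates.

Run:
```python
import cv2,numpy as np,pickle
from h import *
w,t,c=pickle.load(open("c2.pkl","rb")); d0=pickle.load(open("c0.pkl","rb"))
def blob(im,box,th,inv=False):
    u0,v0,u1,v1=box; g=cv2.cvtColor(im,cv2.COLOR_RGB2GRAY)[v0:v1,u0:u1]; G=cv2.resize(g,None,fx=10,fy=10,interpolation=cv2.INTER_CUBIC)
    m=(G>th if inv else G<th).astype(np.uint8); n,_,st,ce=cv2.connectedComponentsWithStats(m)
    i=1+np.argmax(st[1:,4]); return (u0-.5+(ce[i][0]+.5)/10, v0-.5+(ce[i][1]+.5)/10), st[i,4]/100, (g.min(),np.median(g))
# top eye, scene eye (midgray thresholds)
ot,a,i=blob(t["image"],(251,190,265,203),100); print("top",ot,a,i,plane(t,ot,116).round(1))
oc,a,i=blob(c["image"],(387,196,401,209),110); print("scene",oc,a,i,plane(c,oc,116).round(1))
# rays closest point
def tri(*r):
    A=np.zeros((3,3));b=np.zeros(3)
    for o,d in r:
        d=d/np.linalg.norm(d);M=np.eye(3)-np.outer(d,d);A+=M;b+=M@o
    return np.linalg.solve(A,b)
print("tri eye",tri(ray(t,ot),ray(c,oc)).round(1))
# thermometer dial & scene pin & wrist crop
o=np.zeros((400,800,3),np.uint8)
o[:,:400]=cv2.resize(w["image"][118:168,292:342],(400,400),interpolation=cv2.INTER_CUBIC)
o[:,400:]=cv2.resize(d0["scene"]["image"][170:220,170:220],(400,400),interpolation=cv2.INTER_CUBIC)
cv2.imwrite("pics/pin.png",o[:,:,::-1])
```

```text
top (np.float64(257.57289156626507), np.float64(196.10012048192772)) 16.6 (np.uint8(79), np.float64(149.0)) [548.  225.8 116. ]
scene (np.float64(393.644746835443), np.float64(202.08620253164557)) 15.8 (np.uint8(75), np.float64(164.0)) [546.7 229.  116. ]
tri eye [547.9 227.3 116.9]
```

View pics/pin.png

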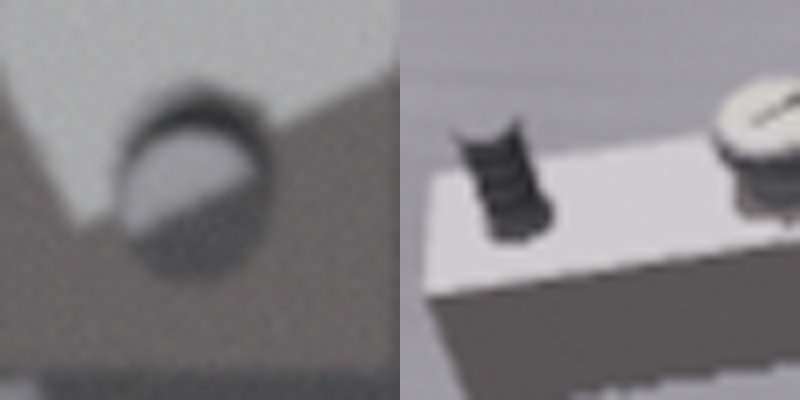

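In the wrist crop the grip's top disc is centred at (192,206), or (315.6,143.3) in full-image pixels. In the scene crop the grip top is near (488,130), or (180.9,186.2).

Run:
```python
import pickle
from h import *
w,t,c=pickle.load(open("c2.pkl","rb"));d0=pickle.load(open("c0.pkl","rb"))
print("wrist",plane(w,(315.6,143.3),101).round(1),"scene",plane(d0["scene"],(180.9,186.2),101).round(1),"top",plane(d0["top"],(474.1,212),101).round(1))
from rig import *
s=sense();print(s["eef_pos"],s["ee_rot"])
```

```text
wrist [ 520.  -328.6  101. ] scene [ 525.2 -322.4  101. ] top [ 519.2 -328.1  101. ]
[ 533.19961778 -365.79744919  267.15895529] [1.15819765e-04 5.83197694e-01 8.12330250e-01 4.11597091e-05]
```

```bash
python3 -m handwheel '[[[-7,19,-10,0,0,0,1],[-6,19,-30,0,0,0,1],[0,0,-45,0,0,0,1],[0,0,-45,0,0,0,1],[0,0,-35,0,0,0,1],[0,0,-20,0,0,0,1],[0,0,-10,0,0,0,1],[0,0,0,0,0,0,1]]]';python3 -m handwheel '[[[0,0,0,0,0,0,-1],[0,0,0,0,0,0,-1],[0,0,0,0,0,0,-1],[0,0,0,0,0,0,-1],[0,0,0,0,0,0,-1],[0,0,0,0,0,0,-1]]]' 50
```

```text
time_s: 8.02
eef_pos: [519.8, -328.7, 72.0]
ee_rot: [-0.0, 0.584, 0.812, 0.0]
force: [-0.0, 0.4, 0.7]
grip_width: 0.998
grip_force: 0.0
time_s: 8.78
eef_pos: [519.7, -329.2, 72.3]
ee_rot: [0.0, 0.584, 0.812, -0.0]
force: [-2.3, 0.6, 4.6]
grip_width: 0.22
grip_force: 48.7
```

```bash
python3 -m handwheel '[[[0,0,15,0,0,0,-1],[0,0,40,0,0,0,-1],[0,0,50,0,0,0,-1],[0,0,45,0,0,0,-1],[2,25,28,0,0,0,-1],[2,40,0,0,0,0,-1],[2,45,0,0,0,0,-1],[2,45,0,0,0,0,-1]]]';python3 -m handwheel '[[[3,45,0,0,0,0,-1],[3,45,0,0,0,0,-1],[3,45,0,0,0,0,-1],[3,45,0,0,0,0,-1],[3,45,0,0,0,0,-1],[2,45,0,0,0,0,-1],[2,45,0,0,0,0,-1],[1,40,-10,0,0,0,-1]]]';python3 -m handwheel '[[[0,25,-10,0,0,0,-1],[0,12,-10,0,0,0,-1],[0,4,0,0,0,0,-1],[0,0,0,0,0,0,-1],[0,0,0,0,0,0,-1]]]'
python3 - <<'E'
from rig import *
import cv2,pickle
from h import *
s=sense(); w=wristcam(capture("wrist"),s); t=capture("top"); c=capture("scene"); pickle.dump((w,t,c),open("c3.pkl","wb"))
print(s["eef_pos"],s["grip_width"],s["grip_force"]); p=s["eef_pos"]
print("eye",proj(w,[[547.6,227.4,116]]),"tip",proj(w,[p+[0,0,-65.3]]),"collar",proj(w,[p+[0,0,-17.3]]))
cv2.imwrite("pics/w3.png",cv2.resize(w["image"][120:400,180:460],(560,560),interpolation=cv2.INTER_CUBIC)[:,:,::-1])
E
```

```text
time_s: 9.78
eef_pos: [527.4, -172.7, 250.6]
ee_rot: [0.0, 0.584, 0.812, 0.0]
force: [0.8, 0.2, -0.9]
grip_width: 0.223
grip_force: 48.8
time_s: 10.78
eef_pos: [547.7, 182.6, 241.1]
ee_rot: [0.001, 0.584, 0.812, 0.001]
force: [1.3, 0.2, -0.8]
grip_width: 0.219
grip_force: 48.8
time_s: 11.4
eef_pos: [547.9, 221.2, 220.4]
ee_rot: [0.0, 0.584, 0.812, 0.0]
force: [-0.2, -0.1, -0.5]
grip_width: 0.219
grip_force: 48.9
[547.91066979 221.17517464 220.40780569] 0.21930137047555473 48.85253369808197
eye [[317.97009006 191.91055182]] tip [[315.91801509 215.04758303]] collar [[315.73510639 245.14382692]]
```

View pics/w3.png

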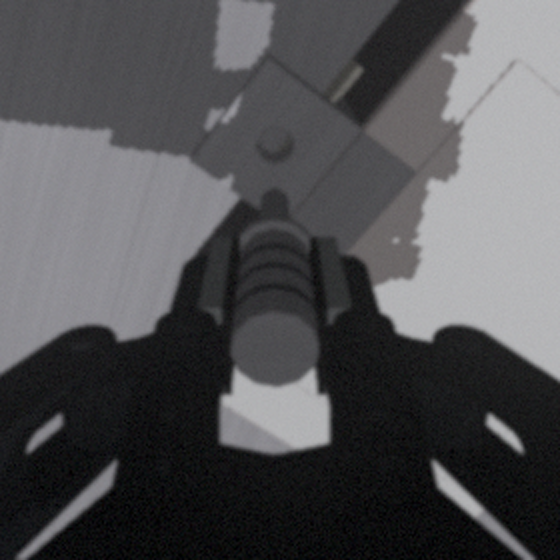

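The wrist view shows the eye at crop (275,143), full (317.5,191.5). The pin tip is at crop (275,190), full (317.5,215), and the pin is upright in the grip.

Run:
```python
import pickle
from h import *
w,t,c=pickle.load(open("c3.pkl","rb"))
e=plane(w,(317.5,191.5),116);p=plane(w,(317.5,215.5),220.4-65.3);k=plane(w,(180+137,120+122),220.4-17.3)
print(e,p,k,e-p,w["fx"])
```

```text
[547.10094465 227.62075004 116.        ] [549.13010997 221.20255951 155.1       ] [547.96817681 223.31794222 203.1       ] [ -2.02916532   6.41819053 -39.1       ] 292.3833623413655
```

```bash
python3 -m handwheel '[[[-1.3,6.3,0,0,0,0,-1],[0,0,-10,0,0,0,-1],[0,0,-18,0,0,0,-1],[0,0,-10,0,0,0,-1],[0,0,-6,0,0,0,-1],[0,0,-6,0,0,0,-1],[0,0,-6,0,0,0,-1],[0,0,0,0,0,0,-1]]]'
```

```text
time_s: 12.55
eef_pos: [546.2, 228.2, 163.5]
ee_rot: [-0.0, 0.584, 0.812, -0.0]
force: [1.1, -0.2, -0.8]
grip_width: 0.219
grip_force: 48.9
```

```bash
python3 -m handwheel '[[[0,0,-5,0,0,0,-1],[0,0,-5,0,0,0,-1],[0,0,-5,0,0,0,-1],[0,0,-5,0,0,0,-1],[0,0,-4,0,0,0,-1],[0,0,-3,0,0,0,-1],[0,0,-2,0,0,0,-1],[0,0,0,0,0,0,-1]]]'
```

```text
time_s: 13.55
eef_pos: [546.3, 228.3, 134.8]
ee_rot: [-0.0, 0.584, 0.812, -0.0]
force: [0.4, -0.2, 0.6]
grip_width: 0.217
grip_force: 48.9
```

```bash
python3 -m handwheel '[[[0,0,-1,0,0,0,-1],[0,0,-1,0,0,0,-1],[0,0,-1,0,0,0,-1],[0,0,0,0,0,0,-1]]]'
```

```text
time_s: 14.05
eef_pos: [546.4, 228.3, 133.1]
ee_rot: [0.0, 0.584, 0.812, 0.0]
force: [-3.3, -0.7, 8.0]
grip_width: 0.217
grip_force: 49.7
```

```bash
python3 -m handwheel '[[[0,0,0.5,0,0,0,-1],[0,0,0,0,0,0,1],[0,0,0,0,0,0,1],[0,0,0,0,0,0,1],[0,0,0,0,0,0,1],[0,0,0,0,0,0,1],[0,0,10,0,0,0,1],[0,0,25,0,0,0,1]]]'; python3 -m handwheel '[[[0,0,50,0,0,0,1],[0,-10,50,0,0,0,1],[-20,-40,0,0,0,0,1],[-20,-50,0,0,0,0,1],[-20,-50,0,0,0,0,1],[-20,-50,0,0,0,0,1],[0,-20,0,0,0,0,1],[0,0,0,0,0,0,1]]]'
python3 - <<'E'
from rig import *
import cv2,numpy as np
from h import *
t=capture("top");c=capture("scene"); P=[[547.3,227.5,116],[547.3,227.5,162]]
o=np.zeros((400,800,3),np.uint8)
for i,x in enumerate((t,c)):
    q=proj(x,P); u,v=q[0].round().astype(int); print(q, "origin",u-25,v-30)
    o[:,400*i:400*i+400]=cv2.resize(x["image"][v-30:v+20,u-25:u+25],(400,400),interpolation=cv2.INTER_CUBIC)
cv2.imwrite("pics/end.png",o[:,:,::-1])
E
```

```text
time_s: 15.05
eef_pos: [545.9, 228.1, 167.5]
ee_rot: [-0.001, 0.584, 0.812, -0.001]
force: [-0.1, 0.0, 0.3]
grip_width: 1.0
grip_force: 0.0
time_s: 16.05
eef_pos: [466.3, 7.3, 268.2]
ee_rot: [0.001, 0.585, 0.811, 0.0]
force: [-0.7, 0.2, -0.3]
grip_width: 0.997
grip_force: 0.0
[[256.90632481 196.34417396]
 [254.16469738 192.62659814]] origin 232 166
[[393.04444986 202.20992981]
 [395.63596656 188.4566157 ]] origin 368 172
```

View pics/end.png

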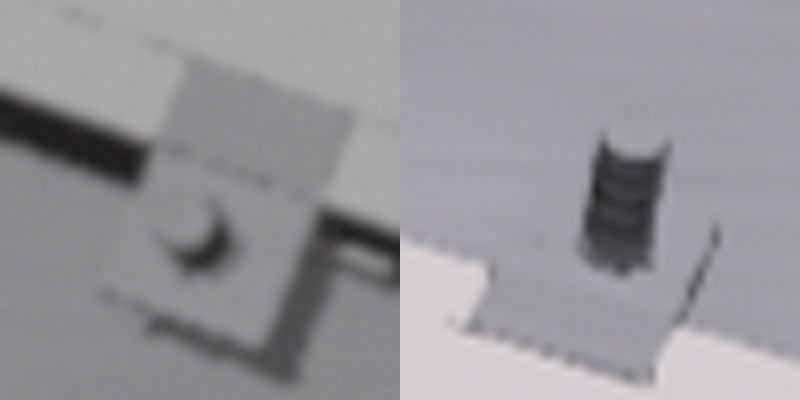

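The pin stands upright in the eye with its collar on the tongue: top crop (200,235), scene crop (625,200). The arm is clear.

```bash
python3 -c "
from rig import *
print(finish_job())"
```

```text
the job is handed in; nothing more can be done
None
```

The bin lid is shut, the pin stands released in the hasp eye with its collar seated on the tongue, and the job was handed in at about 16 s without touching any bystander; no verdict came back.

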